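# Move the unstamped weld test pieces to the carrier without losing their order

## Robot

A 6-joint arm with a two-finger parallel gripper is mounted at the origin on a cart in front of the work surface, level with it; the furniture and walls round the work are solid. World frame = base frame: x ahead of the robot, y to its left, z up, the work surface at z = 0. Lengths are in m, angles in rad, forces in N, time in s.
With the tool pointing down it reaches from about 0.35 to 0.725 m from the base axis. Payload 4.3 kg.
Tool frame: the origin (TCP) lies at the very end of the fingers, on their centre line; the grasp point (between the pads) lies 19 mm behind it (r.grip_depth is the distance from the TCP to the grasp point, in m); x points along the fingers, y is the direction in which the jaws open and shut, and the axes are right-handed (so a half turn about x gives the same grasp; the last joint's range is limited). The gripper opens to 85 mm and grips with 20 to 120 N. Pads are 22 mm wide; open, the fingers measure 114 mm over their backs; the gripper's body (76 mm by 85 mm) begins 54 mm behind the grasp point. The pads swing forward as they close: fully open they stand 13 mm farther back than shut.
Start: joints at [-1.387, 0.377, 0.081, 1.274, 0, 1.46], TCP at [0.167, -0.55, 0.231] pointing down, gripper open.
Joint ranges: [-2.72, 2.72], [-0.84, 1.66], [-1.02, 1.22], [-1.77, 2.12], [-1.37, 1.28], [-3.14, 3.14]. Speed limits (rad/s): [2.57, 2.57, 3.14, 3.14, 3.14, 3.14].

## Interface

Orientations are given as a rotation vector (axis times angle).
In Python, from workcell import r gives the robot as it stands.
- The arm moves only by the tool apply_moves, never from a script. Its arguments are lists of equal length, an entry for each row: "dp": the shift along the tool's x, y, z in cm, a list of three; "twist": the turn about the tool's x in degrees; "jaw": the closure, from -1 (fully open) to 1 (shut), so that 0 is half open. In form: {"dp": [[x, y, z], ...], "twist": [twist, ...], "jaw": [jaw, ...]}. A call has 1 to 20 rows; each row is the pose to reach, as a shift and turn from the pose commanded when the call began, along the tool's axes at that moment; what a row does not reach only later rows make up. A row lasts 1/8 s, in which the tool goes at most 62.5 mm and 10.7 degrees, less where a joint would pass 70% of its speed; a pose out of reach is approached as far as the arm can. A call with a gripper value outside its range is refused whole. The fingers move at their own pace and stop on an object; the grip force is fixed at half the most. Time passes only in rows, so rows that repeat a pose let the fingers close. It gives the time, the measured TCP pose, the force and the opening at its end, in the units of the state.
- r.read_state(): the state, without advancing time (a new reading comes with each control period).
- r.snapshot(name): name is "scene" or "top"; returns a dict with "frame" (480x640x3 uint8, red, green, blue), "depth" (480x640 float32, m along the optical axis (not along the pixel's ray), 0 where there is no reading), "K" (3x3 intrinsics, pixels), "distortion" ([k1, k2, p1, p2, k3] as OpenCV has them; the pictures are not rectified), "eye" and "rotation" of the camera in the world. Camera axes: x right, y down, z forward; pixel columns grow to the right and rows downward; lengths in m; the calibration is good to about 2 mm. A picture is of the moment at which its call begins.
- r.finish_job(): hands the job in, once; it reports no verdict.
The state is a dict: "t": time; "q": joint angles; "joint_vel": joint speeds; "tau": joint torques, N m; "tool_pos": TCP position; "ee_rot": TCP orientation; "ft_force": force on the tool from outside, world axes, zero at the start; "wrist_torque": the same for the moment, N m; "grip_width": opening from 0.0 (shut) to 1.0 (fully open).
Only numpy, scipy, OpenCV 4.12 (cv2) and the standard library are available. Lean on these libraries where they do the work, as an engineer would, in place of code of your own. Each camera call takes 0.05 s, during which the arm holds its last target. There are 200 camera calls.

## Task

The four welded test pieces in the black cooling rack are not stamped yet, so their place in the row is the only record of which weld is which. Move them into the empty carrier with the wooden base so that each keeps its place number, counted on both racks from the end with the lifting eye (the racks point opposite ways, so the row comes out reversed left to right). Stand every piece upright, fully down in its slot and centred across the carrier, let none of them fall over, and leave the tools nearby alone.

Things in the scene. Friction and masses are not known exactly. Their poses are not given: they have to be found in the camera images.
- coupon_52_center (a point): centre of the 52 mm wide test piece, a bare steel plate with a weld bead across both faces, on edge in the cooling rack; 52 wide x 10 thick x 92 mm high (centre 46 mm above its foot), 0.4 kg. x along its width, y through its thickness (along the row; grip this way), z up. The four are 52, 62, 72 and 82 wide; any may stand in any place
- coupon_62_center (a point): centre of the 62 mm wide test piece, a bare steel plate with a weld bead across both faces, on edge in the cooling rack; 62 wide x 10 thick x 92 mm high (centre 46 mm above its foot), 0.4 kg. x along its width, y through its thickness (along the row; grip this way), z up. The four are 52, 62, 72 and 82 wide; any may stand in any place
- coupon_72_center (a point): centre of the 72 mm wide test piece, a bare steel plate with a weld bead across both faces, on edge in the cooling rack; 72 wide x 10 thick x 92 mm high (centre 46 mm above its foot), 0.5 kg. x along its width, y through its thickness (along the row; grip this way), z up. The four are 52, 62, 72 and 82 wide; any may stand in any place
- coupon_82_center (a point): centre of the 82 mm wide test piece, a bare steel plate with a weld bead across both faces, on edge in the cooling rack; 82 wide x 10 thick x 92 mm high (centre 46 mm above its foot), 0.6 kg. x along its width, y through its thickness (along the row; grip this way), z up. The four are 52, 62, 72 and 82 wide; any may stand in any place
- cooling_rack: fixed rack, full at the start: bent rods on black flat bars, 72 x 184 mm. Origin under its middle; x across, y along the row to the lifting eye (flat rod loop, 115 mm out), z up. Four slots along x: places 1-4 at y = 69, 23, -23, -69 mm. Size and heights as the carrier
- carrier: fixed empty rack: bright rods on a wooden board, end to end with the other, turned half round. Origin under its middle; x across, y along the row to the lifting eye (flat rod loop, 115 mm out), z up. Four slots along x: places 1-4 at y = 69, 23, -23, -69 mm. Pieces stand 10 mm above the bench (centre at 56). Slots 13 mm wide, flaring from 38 mm up to 32 mm wide at the rod tops, 59 mm up
- pliers_center (a point): bystander, to be left alone: combination pliers with blue grips, about 189 x 60 x 15 mm; this point is its centre
- carpenter_pencil_center (a point): bystander, to be left alone: flat yellow pencil, 173 x 14 x 9 mm; this point is its centre
- ring_washer_center (a point): bystander, to be left alone: flat pale ring, 58 mm across, 8 mm thick; this point is its centre

How it is judged:
At the end, for the whole second after the job is handed in: each piece stands released and still in the carrier slot with the place number, from the eye, that it had in the cooling rack: within 8 mm along the row, 15 mm across, 6 mm of seated height, upright and in line within 0.15 rad (((y of coupon_52_center in the frame of carrier between 0.061 and 0.077 m and distance of coupon_52_center from where it was at the start of the episode between 0.096 and 0.138 m and y of carrier in the frame of cooling_rack above 0 m) or (y of coupon_52_center in the frame of carrier between 0.061 and 0.077 m and distance of coupon_52_center from where it was at the start of the episode between 0.372 and 0.414 m and y of carrier in the frame of cooling_rack below 0 m) or (y of coupon_52_center in the frame of carrier between 0.015 and 0.031 m and distance of coupon_52_center from where it was at the start of the episode between 0.188 and 0.23 m and y of carrier in the frame of cooling_rack above 0 m) or (y of coupon_52_center in the frame of carrier between 0.015 and 0.031 m and distance of coupon_52_center from where it was at the start of the episode between 0.28 and 0.322 m and y of carrier in the frame of cooling_rack below 0 m) or (y of coupon_52_center in the frame of carrier between -0.031 and -0.015 m and distance of coupon_52_center from where it was at the start of the episode between 0.28 and 0.322 m and y of carrier in the frame of cooling_rack above 0 m) or (y of coupon_52_center in the frame of carrier between -0.031 and -0.015 m and distance of coupon_52_center from where it was at the start of the episode between 0.188 and 0.23 m and y of carrier in the frame of cooling_rack below 0 m) or (y of coupon_52_center in the frame of carrier between -0.077 and -0.061 m and distance of coupon_52_center from where it was at the start of the episode between 0.372 and 0.414 m and y of carrier in the frame of cooling_rack above 0 m) or (y of coupon_52_center in the frame of carrier between -0.077 and -0.061 m and distance of coupon_52_center from where it was at the start of the episode between 0.096 and 0.138 m and y of carrier in the frame of cooling_rack below 0 m)) and x of coupon_52_center in the frame of carrier between -0.015 and 0.015 m and z of coupon_52_center in the frame of carrier between 0.05 and 0.062 m and angle between each of coupon_52_center, coupon_62_center, coupon_72_center, coupon_82_center's own z axis and vertical below 0.15 rad and angle between the x axis of each of coupon_52_center, coupon_62_center, coupon_72_center, coupon_82_center and the x axis of carrier, either way round below 0.15 rad and linear speed of each of coupon_52, coupon_62, coupon_72, coupon_82 below 0.02 m/s and ((y of coupon_62_center in the frame of carrier between 0.061 and 0.077 m and distance of coupon_62_center from where it was at the start of the episode between 0.096 and 0.138 m and y of carrier in the frame of cooling_rack above 0 m) or (y of coupon_62_center in the frame of carrier between 0.061 and 0.077 m and distance of coupon_62_center from where it was at the start of the episode between 0.372 and 0.414 m and y of carrier in the frame of cooling_rack below 0 m) or (y of coupon_62_center in the frame of carrier between 0.015 and 0.031 m and distance of coupon_62_center from where it was at the start of the episode between 0.188 and 0.23 m and y of carrier in the frame of cooling_rack above 0 m) or (y of coupon_62_center in the frame of carrier between 0.015 and 0.031 m and distance of coupon_62_center from where it was at the start of the episode between 0.28 and 0.322 m and y of carrier in the frame of cooling_rack below 0 m) or (y of coupon_62_center in the frame of carrier between -0.031 and -0.015 m and distance of coupon_62_center from where it was at the start of the episode between 0.28 and 0.322 m and y of carrier in the frame of cooling_rack above 0 m) or (y of coupon_62_center in the frame of carrier between -0.031 and -0.015 m and distance of coupon_62_center from where it was at the start of the episode between 0.188 and 0.23 m and y of carrier in the frame of cooling_rack below 0 m) or (y of coupon_62_center in the frame of carrier between -0.077 and -0.061 m and distance of coupon_62_center from where it was at the start of the episode between 0.372 and 0.414 m and y of carrier in the frame of cooling_rack above 0 m) or (y of coupon_62_center in the frame of carrier between -0.077 and -0.061 m and distance of coupon_62_center from where it was at the start of the episode between 0.096 and 0.138 m and y of carrier in the frame of cooling_rack below 0 m)) and x of coupon_62_center in the frame of carrier between -0.015 and 0.015 m and z of coupon_62_center in the frame of carrier between 0.05 and 0.062 m and ((y of coupon_72_center in the frame of carrier between 0.061 and 0.077 m and distance of coupon_72_center from where it was at the start of the episode between 0.096 and 0.138 m and y of carrier in the frame of cooling_rack above 0 m) or (y of coupon_72_center in the frame of carrier between 0.061 and 0.077 m and distance of coupon_72_center from where it was at the start of the episode between 0.372 and 0.414 m and y of carrier in the frame of cooling_rack below 0 m) or (y of coupon_72_center in the frame of carrier between 0.015 and 0.031 m and distance of coupon_72_center from where it was at the start of the episode between 0.188 and 0.23 m and y of carrier in the frame of cooling_rack above 0 m) or (y of coupon_72_center in the frame of carrier between 0.015 and 0.031 m and distance of coupon_72_center from where it was at the start of the episode between 0.28 and 0.322 m and y of carrier in the frame of cooling_rack below 0 m) or (y of coupon_72_center in the frame of carrier between -0.031 and -0.015 m and distance of coupon_72_center from where it was at the start of the episode between 0.28 and 0.322 m and y of carrier in the frame of cooling_rack above 0 m) or (y of coupon_72_center in the frame of carrier between -0.031 and -0.015 m and distance of coupon_72_center from where it was at the start of the episode between 0.188 and 0.23 m and y of carrier in the frame of cooling_rack below 0 m) or (y of coupon_72_center in the frame of carrier between -0.077 and -0.061 m and distance of coupon_72_center from where it was at the start of the episode between 0.372 and 0.414 m and y of carrier in the frame of cooling_rack above 0 m) or (y of coupon_72_center in the frame of carrier between -0.077 and -0.061 m and distance of coupon_72_center from where it was at the start of the episode between 0.096 and 0.138 m and y of carrier in the frame of cooling_rack below 0 m)) and x of coupon_72_center in the frame of carrier between -0.015 and 0.015 m and z of coupon_72_center in the frame of carrier between 0.05 and 0.062 m and ((y of coupon_82_center in the frame of carrier between 0.061 and 0.077 m and distance of coupon_82_center from where it was at the start of the episode between 0.096 and 0.138 m and y of carrier in the frame of cooling_rack above 0 m) or (y of coupon_82_center in the frame of carrier between 0.061 and 0.077 m and distance of coupon_82_center from where it was at the start of the episode between 0.372 and 0.414 m and y of carrier in the frame of cooling_rack below 0 m) or (y of coupon_82_center in the frame of carrier between 0.015 and 0.031 m and distance of coupon_82_center from where it was at the start of the episode between 0.188 and 0.23 m and y of carrier in the frame of cooling_rack above 0 m) or (y of coupon_82_center in the frame of carrier between 0.015 and 0.031 m and distance of coupon_82_center from where it was at the start of the episode between 0.28 and 0.322 m and y of carrier in the frame of cooling_rack below 0 m) or (y of coupon_82_center in the frame of carrier between -0.031 and -0.015 m and distance of coupon_82_center from where it was at the start of the episode between 0.28 and 0.322 m and y of carrier in the frame of cooling_rack above 0 m) or (y of coupon_82_center in the frame of carrier between -0.031 and -0.015 m and distance of coupon_82_center from where it was at the start of the episode between 0.188 and 0.23 m and y of carrier in the frame of cooling_rack below 0 m) or (y of coupon_82_center in the frame of carrier between -0.077 and -0.061 m and distance of coupon_82_center from where it was at the start of the episode between 0.372 and 0.414 m and y of carrier in the frame of cooling_rack above 0 m) or (y of coupon_82_center in the frame of carrier between -0.077 and -0.061 m and distance of coupon_82_center from where it was at the start of the episode between 0.096 and 0.138 m and y of carrier in the frame of cooling_rack below 0 m)) and x of coupon_82_center in the frame of carrier between -0.015 and 0.015 m and z of coupon_82_center in the frame of carrier between 0.05 and 0.062 m); the robot touches nothing.
It fails at once if the pliers is shoved aside (over 30 mm) (distance of pliers_center from where it was at the start of the episode above 0.03 m).
It fails at once if the carpenter pencil is shoved aside (over 30 mm) (distance of carpenter_pencil_center from where it was at the start of the episode above 0.03 m).
It fails at once if the ring washer is shoved aside (over 30 mm) (distance of ring_washer_center from where it was at the start of the episode above 0.03 m).
It fails at once if a test piece falls over (angle between any of coupon_52_center, coupon_62_center, coupon_72_center, coupon_82_center's own z axis and vertical above 0.8 rad).
It also fails if it takes over 96 s, if anything falls off the work surface, if the arm or the gripper's body presses on something with over 40 N, if the wrist force passes 120 N, or if a joint passes its speed limit or range.

## Working session

There is one attempt and no reset: what is moved stays moved. The work goes in short steps, Python scripts to look and compute and a tool call to move; the robot and the scene stay as the last step left them, time stands still between calls to the robot, and variables do not carry over. Pictures are saved under pics/ and viewed, about 12 in all and at most 16, crops included, and the job is handed in when it is done.

Besides the shell and the picture viewer there is one more tool, called after ">>>" by a JSON object that holds its "method" and its "body". apply_moves: Moves the arm, as the interface text tells. Its arguments: {"type":"object","properties":{"dp":{"type":"array","items":{"type":"array","items":{"type":"number"}}},"twist":{"type":"array","items":{"type":"number"}},"jaw":{"type":"array","items":{"type":"number"}}},"required":["dp","twist","jaw"]}

```bash
mkdir -p pics
python3 - <<'E'
from workcell import r
import cv2,numpy as np,pickle
print(r.read_state())
for n in("scene","top"):
    s=r.snapshot(n); cv2.imwrite(f"pics/{n}0.png",s["frame"][:,:,::-1]); pickle.dump(s,open(f"{n}0.pkl","wb"))
    print(n,s["K"],s["distortion"],s["eye"],s["rotation"])
E
```

```text
{'t': 0.0, 'q': array([-1.38730594e+00,  3.78060544e-01,  7.96465646e-02,  1.27438118e+00,
        3.49644206e-05,  1.46048443e+00]), 'joint_vel': array([-1.10469944e-03, -1.27533211e-03,  7.37931109e-04, -5.37583536e-04,
       -9.15528448e-04, -3.99248669e-05]), 'tau': array([ 5.27740394e-04, -4.63610101e+01,  2.69870621e+01,  2.09687190e-02,
        6.00575572e-05, -5.09264439e-06]), 'tool_pos': array([ 0.16640916, -0.54972813,  0.2303703 ]), 'ee_rot': array([ 2.06434773,  0.30754689, -2.0644274 ]), 'ft_force': array([-0.12109145, -0.6268434 , -0.2210704 ]), 'wrist_torque': array([-0.02001089,  0.01880606, -0.01947602]), 'grip_width': 1.0008609901113399}
scene [[474.83024629   0.         323.02896486]
 [  0.         474.83024629 236.8954466 ]
 [  0.           0.           1.        ]] [0.03214549 0.         0.         0.         0.        ] [ 0.28596594 -0.78432162  0.7113902 ] [-2.28986029  0.55254194 -0.23821138]
top [[620.34577487   0.         319.41061161]
 [  0.         620.34577487 251.57969109]
 [  0.           0.           1.        ]] [-0.11311965  0.          0.          0.          0.        ] [ 0.48558315 -0.19562376  1.26206766] [-2.19615126  2.13914803 -0.10686361]
```

View pics/scene0.png

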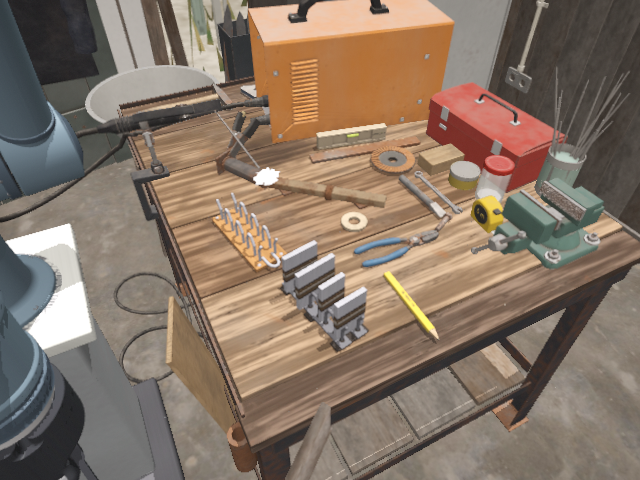

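View pics/top0.png

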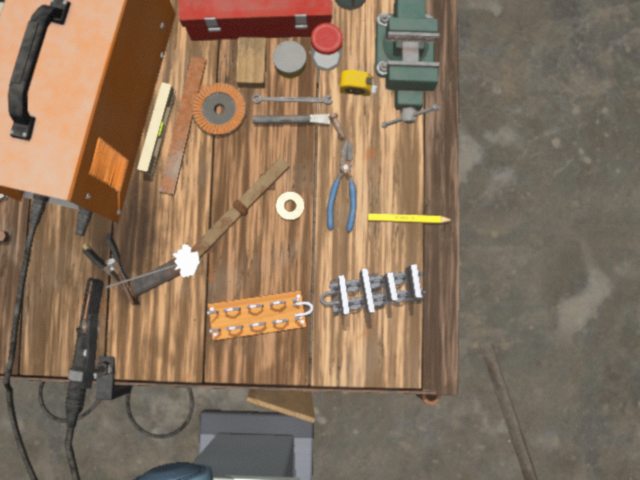

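The top view shows the black rack with its four pieces at about (325–425, 265–315) with its eye at (327,298). The carrier is at (208–312, 290–340) with its eye at (305,308), so the two eyes face each other. I'll measure with depth.

```bash
cat > h.py <<'E'
import numpy as np,cv2
from scipy.spatial.transform import Rotation as R
def cloud(s):
    h,w=s["depth"].shape; u,v=np.meshgrid(np.arange(w),np.arange(h))
    p=cv2.undistortPoints(np.stack([u,v],-1).reshape(-1,1,2).astype(float),s["K"],s["distortion"]).reshape(h,w,2)
    d=s["depth"][...,None]; c=np.concatenate([p*d,d],-1)
    W=c@R.from_rotvec(s["rotation"]).as_matrix().T+s["eye"]; W[s["depth"]==0]=np.nan
    return W
def ray(s,uv,z):
    p=cv2.undistortPoints(np.array(uv,float).reshape(-1,1,2),s["K"],s["distortion"]).reshape(-1,2)
    d=np.c_[p,np.ones(len(p))]@R.from_rotvec(s["rotation"]).as_matrix().T
    return s["eye"]+d*((z-s["eye"][2])/d[:,2])[:,None]
def tops(s,box,zr):
    W=cloud(s); u0,v0,u1,v1=box; m=np.zeros(W.shape[:2],bool); m[v0:v1,u0:u1]=1
    m&=(W[...,2]>zr[0])&(W[...,2]<zr[1])
    n,L,st,ce=cv2.connectedComponentsWithStats(m.astype(np.uint8))
    for i in range(1,n):
        if st[i,4]<15: continue
        P=W[L==i]; (c,sz,a)=cv2.minAreaRect((P[:,:2]*1000).astype(np.float32))
        print(np.round(ce[i]),st[i,4],"ctr",np.round(c,1),"size",np.round(sz,1),"ang",round(a,1),"z",np.median(P[:,2]).round(4))
E
python3 - <<'E'
from h import *; import pickle
t=pickle.load(open("top0.pkl","rb"));s=pickle.load(open("scene0.pkl","rb"))
print("top");tops(t,(315,240,435,330),(.085,.12))
print("scene");tops(s,(260,220,380,360),(.094,.12))
print("rods");tops(t,(200,280,320,350),(.045,.075))
print("board");tops(t,(200,280,320,350),(.004,.075))
cv2.imwrite("pics/crop0.png",cv2.resize(t["frame"][250:350,200:440,::-1],None,fx=3.33,fy=3.33,interpolation=cv2.INTER_CUBIC))
cv2.imwrite("pics/crop1.png",cv2.resize(s["frame"][180:360,200:380,::-1],None,fx=3.3,fy=3.3,interpolation=cv2.INTER_CUBIC))
E
```

```text
top
[416. 281.] 218 ctr [ 554.3 -373.2] size [62.2 10.7] ang 9.9 z 0.1003
[368. 290.] 260 ctr [ 533.8 -283.4] size [81.3 10.5] ang 11.1 z 0.1007
[392. 286.] 175 ctr [ 543.  -328.4] size [52.1 10.5] ang 11.7 z 0.1007
[344. 294.] 214 ctr [ 525.1 -238.2] size [71.7 10.2] ang 9.1 z 0.1006
scene
[299. 251.] 246 ctr [ 522.5 -237.9] size [72.6 13.2] ang 10.1 z 0.1008
[315. 266.] 297 ctr [ 531.7 -282.8] size [84.  12.6] ang 10.6 z 0.1006
[332. 281.] 204 ctr [ 540.4 -328.2] size [52.8 11.5] ang 11.3 z 0.1006
[350. 298.] 254 ctr [ 551.8 -372.7] size [63.9 12.8] ang 6.7 z 0.1006
rods
[296. 299.] 16 ctr [ 514.3 -148.1] size [ 5.3 10. ] ang 24.7 z 0.055
[276. 302.] 36 ctr [ 507.1 -108.8] size [ 5.4 25.8] ang 11.8 z 0.0545
[253. 306.] 39 ctr [498.9 -62.2] size [ 5.8 25.8] ang 10.7 z 0.0531
[230. 309.] 38 ctr [490.8 -18.4] size [ 5.8 23.6] ang 2.6 z 0.0538
[210. 312.] 19 ctr [485.   19.4] size [ 5.4 12.2] ang 16.1 z 0.0513
[299. 318.] 15 ctr [ 478.1 -153.1] size [ 3.9 10.1] ang 1.7 z 0.0536
[279. 321.] 36 ctr [ 471.6 -115.1] size [ 5.7 23.6] ang 10.9 z 0.0548
[256. 324.] 39 ctr [463.9 -70.9] size [ 5.7 25.6] ang 11.1 z 0.0551
[232. 328.] 39 ctr [455.5 -24.5] size [ 5.8 26.6] ang 9.7 z 0.0558
[212. 331.] 17 ctr [448.1  12.7] size [9.8 4.1] ang 89.6 z 0.0526
board
[257. 315.] 3473 ctr [482.6 -75.7] size [ 75.1 209.3] ang 10.0 z 0.0096
```

View pics/crop0.png

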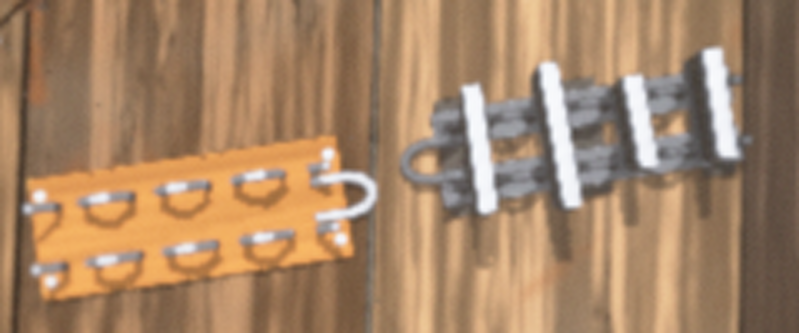

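View pics/crop1.png

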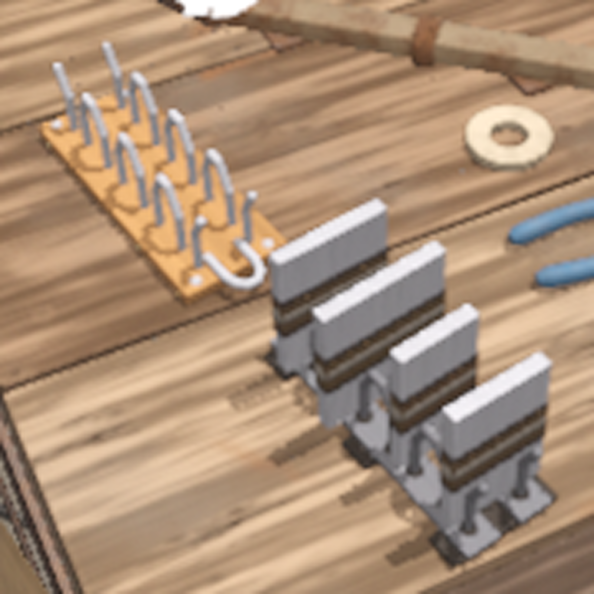

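The crops show four upright pieces: place 1 is the 72 mm piece, then 82, 52 and 62 from the eye. The carrier is empty and its eye faces the other rack. The carrier centre is about (0.481, −0.067), with the row turned about 10.1°.

```bash
cat >> h.py <<'E'
PICK=[(.5238,-.2381),(.5328,-.2831),(.5419,-.3283),(.553,-.373)]
PLACE=[(.4934,-.1347),(.4853,-.0894),(.4773,-.0442),(.4692,.0011)]
def go(xy,z,ang):
    from workcell import r
    s=r.read_state(); M=R.from_rotvec(s["ee_rot"]).as_matrix(); d=np.r_[xy,z]-s["tool_pos"]
    want=np.array([np.sin(np.radians(ang)),-np.cos(np.radians(ang)),0])
    c=M.T@want; t=np.degrees(np.arctan2(c[2],c[1])); t=(t+90)%180-90
    print("t",s["t"],"pos",s["tool_pos"].round(4),"down",M[:,0].round(3),"y",M[:,1].round(3),"dp cm",(M.T@d*100).round(2),"twist",round(t,1),"F",s["ft_force"].round(1),"w",round(float(s["grip_width"]),3),"q",s["q"].round(2))
E
python3 -c "
from h import *
go(PICK[0],.19,10.5)"
```

```text
t 0.1 pos [ 0.1664 -0.5498  0.2304] down [-0.     0.002 -1.   ] y [ 0.29  -0.957 -0.002] dp cm [  4.09 -19.47 -43.23] twist 6.3 F [ 0.2  0.9 -0. ] w 0.999 q [-1.39  0.38  0.08  1.27 -0.    1.46]
```

>>> {"method": "apply_moves", "body": {"dp": [[0,-2,-4],[0,-4,-9],[0,-6,-14],[0,-8,-19],[0,-10,-24],[1,-12,-29],[2,-14,-34],[3,-16.5,-38.5],[4,-18.5,-41.5],[4.1,-19.5,-43.2],[4.1,-19.5,-43.2],[4.1,-19.5,-43.2],[4.1,-19.5,-43.2]], "twist": [0,0,0,1,2,3,4,5,6,6.3,6.3,6.3,6.3], "jaw": [0.3,0.3,0.3,0.3,0.3,0.3,0.3,0.3,0.3,0.3,0.3,0.3,0.3]}}

```text
t: 1.72
tool_pos: [0.523, -0.2396, 0.1905]
ee_rot: [2.126, 0.194, -2.126]
ft_force: [0.6, 0.0, -0.6]
grip_width: 0.349
```

Run:
```python
from h import *
from workcell import r
go(PICK[0],.12,10.5)
t=r.snapshot("scene"); cv2.imwrite("pics/s1.png",cv2.resize(t["frame"][150:370,190:430,::-1],None,fx=3,fy=2.7))
```

```text
t 1.725 pos [ 0.523  -0.2396  0.1905] down [ 0. -0. -1.] y [ 0.181 -0.983  0.   ] dp cm [ 7.05 -0.14 -0.11] twist -0.1 F [ 0.6  0.  -0.6] w 0.349 q [-0.54  0.39 -0.    1.17 -0.    2.42]
```

View pics/s1.png

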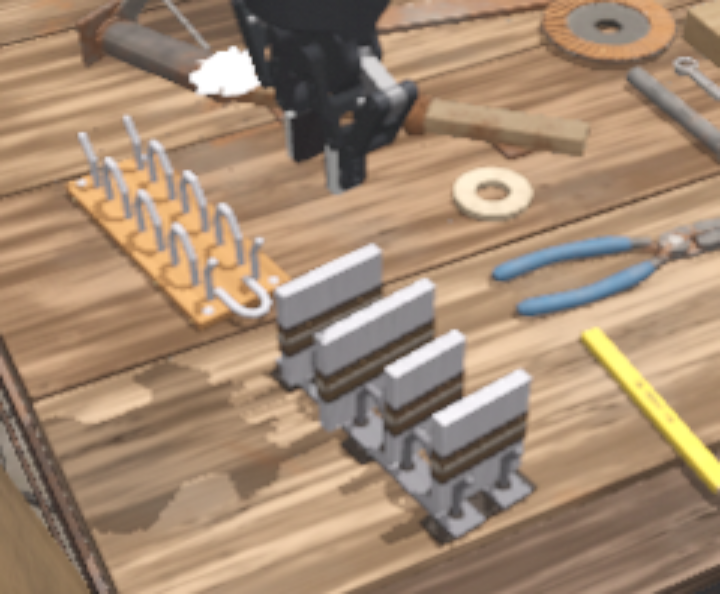

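The gripper hangs above place 1 with its fingers spread about 30 mm along the row, and everything else is unmoved. Descending to TCP z = 0.071 and closing.

>>> {"method": "apply_moves", "body": {"dp": [[3,-0.1,-0.1],[6,-0.1,-0.1],[8,-0.1,-0.1],[9.5,-0.1,-0.1],[10.5,-0.1,-0.1],[11.3,-0.1,-0.1],[11.9,-0.1,-0.1],[11.9,-0.1,-0.1],[11.9,-0.1,-0.1],[11.9,-0.1,-0.1]], "twist": [0,0,0,0,0,0,0,0,0,0], "jaw": [0.3,0.3,0.3,0.3,0.3,0.3,0.3,0.3,0.3,0.3]}}

```text
t: 3.02
tool_pos: [0.5247, -0.2376, 0.0717]
ee_rot: [2.126, 0.195, -2.124]
ft_force: [0.8, 0.5, -0.1]
grip_width: 0.35
```

Run:
```python
from h import *
from workcell import r
go(PICK[0],.071,10.5)
t=r.snapshot("scene"); cv2.imwrite("pics/s2.png",cv2.resize(t["frame"][190:330,230:400,::-1],None,fx=4,fy=4))
```

```text
t 3.025 pos [ 0.5247 -0.2376  0.0717] down [ 0.001 -0.    -1.   ] y [ 0.183 -0.983  0.001] dp cm [0.07 0.03 0.1 ] twist 0.0 F [ 0.8  0.5 -0.1] w 0.35 q [-0.54  0.47 -0.2   0.9  -0.    2.42]
```

View pics/s2.png

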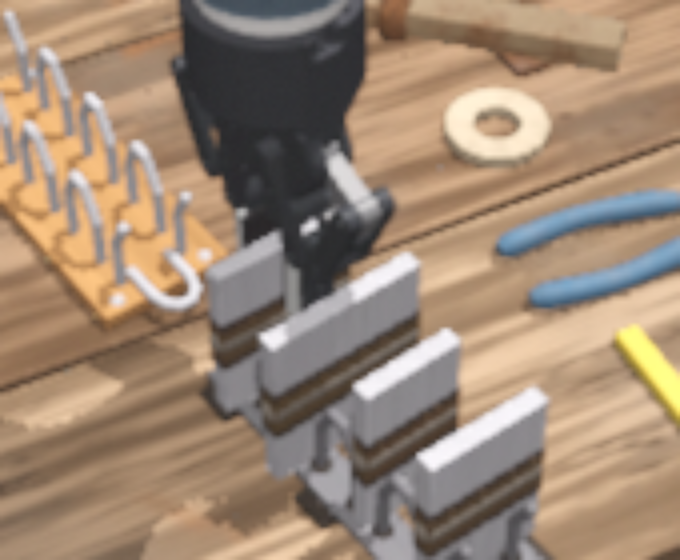

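Fingers straddle place 1 with a clear gap to its neighbour. Closing, then lifting.

>>> {"method": "apply_moves", "body": {"dp": [[0,0,0],[0,0,0],[0,0,0],[0,0,0],[0,0,0],[0,0,0],[0,0,0],[0,0,0]], "twist": [0,0,0,0,0,0,0,0], "jaw": [1,1,1,1,1,1,1,1]}}

```text
t: 4.08
tool_pos: [0.5245, -0.2373, 0.0716]
ee_rot: [2.125, 0.196, -2.125]
ft_force: [-1.0, 1.6, 5.2]
grip_width: 0.1
```

>>> {"method": "apply_moves", "body": {"dp": [[-0.5,0,0],[-1.5,0,0],[-3,0,0],[-4.5,0,0],[-6,0,0],[-7.5,0,0],[-9,0,0],[-10.5,0,0],[-11.5,0,0],[-12,0,0],[-12,0,0],[-12,0,0]], "twist": [0,0,0,0,0,0,0,0,0,0,0,0], "jaw": [1,1,1,1,1,1,1,1,1,1,1,1]}}

```text
t: 5.58
tool_pos: [0.5239, -0.2373, 0.1906]
ee_rot: [2.124, 0.197, -2.127]
ft_force: [-0.1, 0.1, -6.8]
grip_width: 0.107
```

Run:
```python
from h import *
from workcell import r
go(PLACE[0],.191,10.1)
s=r.snapshot("scene"); cv2.imwrite("pics/s3.png",cv2.resize(s["frame"][130:370,200:440,::-1],None,fx=2.5,fy=2.5))
```

```text
t 5.575 pos [ 0.5239 -0.2373  0.1906] down [-0.001  0.001 -1.   ] y [ 0.183 -0.983 -0.001] dp cm [ -0.03 -10.64   1.13] twist 0.4 F [-0.1  0.1 -6.8] w 0.107 q [-0.54  0.39 -0.    1.18 -0.    2.42]
```

View pics/s3.png

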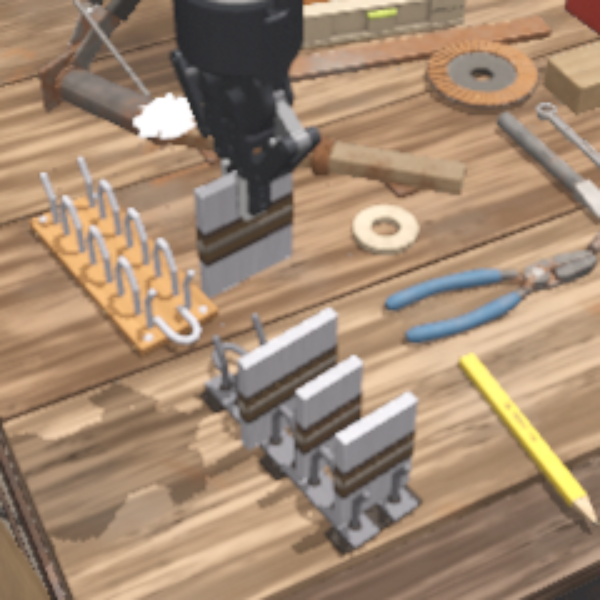

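Piece 1 is held upright, gripped above the bead. Carrying it to carrier place 1.

>>> {"method": "apply_moves", "body": {"dp": [[0,-1,0.1],[0,-3,0.3],[0,-5,0.5],[0,-7,0.7],[0,-9,0.9],[0,-10.2,1.1],[0,-10.6,1.1],[0,-10.6,1.1],[0,-10.6,1.1],[0,-10.6,1.1],[0,-10.6,1.1]], "twist": [0,0,0,0,0,0,0.2,0.4,0.4,0.4,0.4], "jaw": [1,1,1,1,1,1,1,1,1,1,1]}}

```text
t: 7.0
tool_pos: [0.4942, -0.1356, 0.1912]
ee_rot: [2.129, 0.188, -2.129]
ft_force: [-0.0, -0.3, -6.1]
grip_width: 0.106
```

Run:
```python
from h import *
from workcell import r
go(PLACE[0],.0725,10.1)
```

```text
t 7.0 pos [ 0.4942 -0.1356  0.1912] down [-0. -0. -1.] y [ 0.175 -0.984  0.   ] dp cm [11.87 -0.11  0.07] twist 0.0 F [-0.  -0.3 -6.1] w 0.106 q [-0.39  0.27 -0.18  1.12 -0.    2.57]
```

>>> {"method": "apply_moves", "body": {"dp": [[2,-0.1,0],[4,-0.1,0],[5.5,-0.1,0],[6.5,-0.1,0],[7.3,-0.1,0],[8,-0.1,0],[8.7,-0.1,0],[9.4,-0.1,0],[10.1,-0.1,0],[10.8,-0.1,0],[11.4,-0.1,0],[11.8,-0.1,0],[11.8,-0.1,0],[11.8,-0.1,0]], "twist": [0,0,0,0,0,0,0,0,0,0,0,0,0,0], "jaw": [1,1,1,1,1,1,1,1,1,1,1,1,1,1]}}

```text
t: 8.75
tool_pos: [0.494, -0.1342, 0.0734]
ee_rot: [2.129, 0.189, -2.129]
ft_force: [-0.2, -0.2, -5.8]
grip_width: 0.108
```

Run:
```python
from h import *
from workcell import r
go(PLACE[0],.0725,10.1)
s=r.snapshot("scene"); cv2.imwrite("pics/s4.png",cv2.resize(s["frame"][150:300,190:350,::-1],None,fx=4,fy=4))
```

```text
t 8.75 pos [ 0.494  -0.1342  0.0734] down [ 0.  0. -1.] y [ 0.176 -0.984 -0.   ] dp cm [0.09 0.04 0.07] twist 0.0 F [-0.2 -0.2 -5.8] w 0.108 q [-0.39  0.36 -0.38  0.83  0.    2.58]
```

View pics/s4.png

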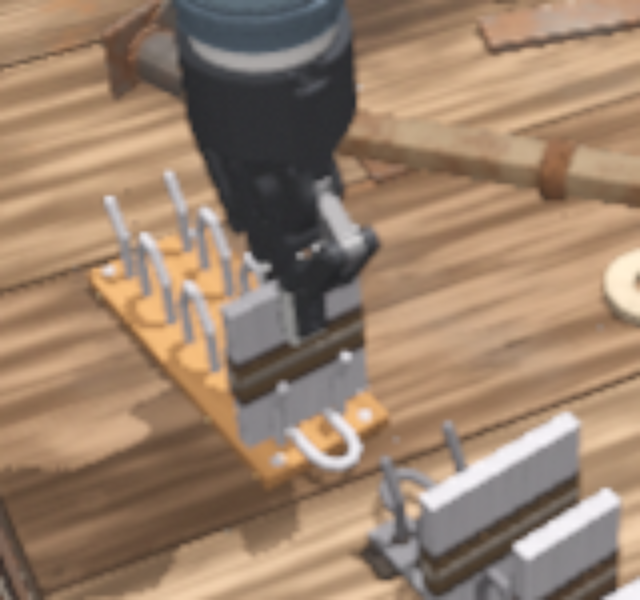

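The piece is in slot 1 between the hoops with no side force, about 2 mm above its seat. Lowering it, releasing and rising.

>>> {"method": "apply_moves", "body": {"dp": [[0.1,0,0],[0.15,0,0],[0.15,0,0],[0.15,0,0],[0.15,0,0],[0.15,0,0],[0.15,0,0],[0.15,0,0],[0.15,0,0],[-1,0,0],[-2.5,0,0],[-5,0,0],[-8,0,0],[-11,0,0],[-12,0,0],[-12,0,0]], "twist": [0,0,0,0,0,0,0,0,0,0,0,0,0,0,0,0], "jaw": [1,1,1,0.3,0.3,0.3,0.3,0.3,0.3,0.3,0.3,0.3,0.3,0.3,0.3,0.3]}}

```text
t: 10.8
tool_pos: [0.4945, -0.1346, 0.1941]
ee_rot: [2.13, 0.188, -2.127]
ft_force: [0.1, -1.0, 1.0]
grip_width: 0.351
```

Run:
```python
from h import *
from workcell import r
s=r.snapshot("scene"); tops(s,(190,150,400,360),(.088,.112))
go(PICK[1],.192,10.5)
```

```text
[262. 223.] 314 ctr [ 491.4 -135. ] size [73.7 13.7] ang 7.9 z 0.0993
[315. 267.] 394 ctr [ 531.4 -283.3] size [82.7 12.8] ang 11.8 z 0.0997
[332. 282.] 261 ctr [ 540.  -328.3] size [53.5 12.2] ang 13.4 z 0.0998
[350. 299.] 331 ctr [ 551.1 -372.5] size [61.7 11.8] ang 9.5 z 0.0999
t 10.85 pos [ 0.4939 -0.1343  0.193 ] down [-0. -0. -1.] y [ 0.176 -0.984  0.   ] dp cm [ 0.1  15.34 -1.21] twist -0.4 F [ 0.3  0.2 -0.1] w 0.347 q [-0.39  0.26 -0.18  1.13 -0.    2.58]
```

Piece 1 is seated at the same top height as the others and sits where planned. Now piece 2.

>>> {"method": "apply_moves", "body": {"dp": [[0,2,-0.1],[0,5,-0.4],[0,8,-0.6],[0,11,-0.9],[0,13.5,-1.1],[0,15,-1.2],[0,15.3,-1.2],[0,15.3,-1.2],[0,15.3,-1.2],[0,15.3,-1.2]], "twist": [0,0,0,0,0,0,-0.4,-0.4,-0.4,-0.4], "jaw": [0.3,0.3,0.3,0.3,0.3,0.3,0.3,0.3,0.3,0.3]}}

```text
t: 12.1
tool_pos: [0.5327, -0.2821, 0.1936]
ee_rot: [2.125, 0.197, -2.124]
ft_force: [-0.2, -0.7, 0.1]
grip_width: 0.346
```

Run:
```python
from h import *
go(PICK[1],.071,10.5)
```

```text
t 12.1 pos [ 0.5327 -0.2821  0.1936] down [ 0. -0. -1.] y [ 0.184 -0.983  0.   ] dp cm [1.226e+01 1.000e-01 1.000e-02] twist 0.1 F [-0.2 -0.7  0.1] w 0.346 q [-0.59  0.45  0.09  1.21  0.    2.36]
```

>>> {"method": "apply_moves", "body": {"dp": [[3,0.1,0],[6,0.1,0],[8,0.1,0],[9.5,0.1,0],[10.8,0.1,0],[11.7,0.1,0],[12.2,0.1,0],[12.2,0.1,0],[12.2,0.1,0],[12.2,0.1,0],[12.2,0.1,0],[12.2,0.1,0],[12.2,0.1,0],[12.2,0.1,0],[12.2,0.1,0],[12.2,0.1,0]], "twist": [0,0,0,0,0,0,0,0,0,0,0,0,0,0,0,0], "jaw": [0.3,0.3,0.3,0.3,0.3,0.3,0.3,0.3,0.3,1,1,1,1,1,1,1]}}

```text
t: 14.1
tool_pos: [0.5332, -0.2835, 0.0719]
ee_rot: [2.126, 0.196, -2.124]
ft_force: [-0.6, 1.3, 5.1]
grip_width: 0.107
```

>>> {"method": "apply_moves", "body": {"dp": [[-0.5,0,0],[-1.5,0,0],[-3,0,0],[-4.5,0,0],[-6,0,0],[-7.5,0,0],[-9,0,0],[-10.5,0,0],[-11.5,0,0],[-12,0,0],[-12,0,0],[-12,0,0]], "twist": [0,0,0,0,0,0,0,0,0,0,0,0], "jaw": [1,1,1,1,1,1,1,1,1,1,1,1]}}

```text
t: 15.6
tool_pos: [0.5326, -0.2835, 0.1906]
ee_rot: [2.124, 0.197, -2.126]
ft_force: [-0.0, 0.0, -5.8]
grip_width: 0.109
```

Run:
```python
from h import *
go(PLACE[1],.192,10.1)
```

```text
t 15.6 pos [ 0.5326 -0.2835  0.1906] down [-0.001  0.001 -1.   ] y [ 0.183 -0.983 -0.001] dp cm [ -0.12 -19.95   1.1 ] twist 0.4 F [-0.   0.  -5.8] w 0.109 q [-0.59  0.45  0.08  1.21 -0.    2.36]
```

>>> {"method": "apply_moves", "body": {"dp": [[-0.1,-1.5,0.1],[-0.1,-4,0.2],[-0.1,-7,0.4],[-0.1,-10,0.6],[-0.1,-13,0.8],[-0.1,-16,0.9],[-0.1,-18.5,1],[-0.1,-19.7,1.1],[-0.1,-19.9,1.1],[-0.1,-19.9,1.1],[-0.1,-19.9,1.1],[-0.1,-19.9,1.1],[-0.1,-19.9,1.1]], "twist": [0,0,0,0,0,0,0,0.4,0.4,0.4,0.4,0.4,0.4], "jaw": [1,1,1,1,1,1,1,1,1,1,1,1,1]}}

```text
t: 17.23
tool_pos: [0.4858, -0.0905, 0.1922]
ee_rot: [2.129, 0.188, -2.129]
ft_force: [1.2, 0.5, -5.0]
grip_width: 0.105
```

Run:
```python
from h import *
go(PLACE[1],.0722,10.1)
```

```text
t 17.225 pos [ 0.4858 -0.0905  0.1922] down [-0. -0. -1.] y [ 0.175 -0.984  0.   ] dp cm [12.   -0.12  0.02] twist 0.0 F [ 1.2  0.5 -5. ] w 0.105 q [-0.31  0.23 -0.23  1.12 -0.    2.65]
```

>>> {"method": "apply_moves", "body": {"dp": [[2,-0.1,0],[4,-0.1,0],[5.5,-0.1,0],[6.5,-0.1,0],[7.3,-0.1,0],[8,-0.1,0],[8.7,-0.1,0],[9.4,-0.1,0],[10.1,-0.1,0],[10.8,-0.1,0],[11.4,-0.1,0],[11.8,-0.1,0],[12,-0.1,0],[12,-0.1,0],[12,-0.1,0]], "twist": [0,0,0,0,0,0,0,0,0,0,0,0,0,0,0], "jaw": [1,1,1,1,1,1,1,1,1,1,1,1,1,1,1]}}

```text
t: 19.1
tool_pos: [0.4857, -0.0892, 0.0725]
ee_rot: [2.129, 0.189, -2.128]
ft_force: [0.1, 0.5, -5.2]
grip_width: 0.107
```

>>> {"method": "apply_moves", "body": {"dp": [[0.05,0,0],[0.05,0,0],[0.05,0,0],[0.05,0,0],[0.05,0,0],[0.05,0,0],[0.05,0,0],[0.05,0,0],[-1,0,0],[-2.5,0,0],[-5,0,0],[-8,0,0],[-11,0,0],[-12,0,0],[-12,0,0]], "twist": [0,0,0,0,0,0,0,0,0,0,0,0,0,0,0], "jaw": [1,1,0.3,0.3,0.3,0.3,0.3,0.3,0.3,0.3,0.3,0.3,0.3,0.3,0.3]}}

```text
t: 20.98
tool_pos: [0.4861, -0.0894, 0.1931]
ee_rot: [2.13, 0.188, -2.127]
ft_force: [0.2, 0.7, -0.3]
grip_width: 0.349
```

Run:
```python
from h import *
from workcell import r
s=r.snapshot("scene"); tops(s,(190,150,400,360),(.088,.112))
go(PICK[2],.192,10.5)
```

```text
[249. 210.] 338 ctr [483.1 -89.6] size [82.4 13.6] ang 9.8 z 0.0986
[262. 223.] 318 ctr [ 491.5 -134.5] size [73.8 15. ] ang 11.3 z 0.0993
[332. 282.] 263 ctr [ 540.1 -327.8] size [53.2 11.6] ang 11.4 z 0.0997
[350. 299.] 327 ctr [ 551.5 -372.6] size [62.1 11.2] ang 9.5 z 0.0999
t 21.025 pos [ 0.4854 -0.0891  0.192 ] down [-0. -0. -1.] y [ 0.176 -0.984  0.   ] dp cm [ 0.   24.54 -1.35] twist -0.4 F [0.1 0.1 0.6] w 0.352 q [-0.31  0.23 -0.23  1.11 -0.    2.65]
```

Piece 2 is seated. Now piece 3.

>>> {"method": "apply_moves", "body": {"dp": [[0,2,-0.1],[0,6,-0.4],[0,10,-0.6],[0,14,-0.8],[0,18,-1],[0,21.5,-1.2],[0,24,-1.3],[0,24.5,-1.3],[0,24.5,-1.3],[0,24.5,-1.3],[0,24.5,-1.3]], "twist": [0,0,0,0,0,0,0,-0.4,-0.4,-0.4,-0.4], "jaw": [0.3,0.3,0.3,0.3,0.3,0.3,0.3,0.3,0.3,0.3,0.3]}}

```text
t: 22.4
tool_pos: [0.5414, -0.3271, 0.1925]
ee_rot: [2.125, 0.197, -2.124]
ft_force: [-0.0, 0.1, 0.5]
grip_width: 0.349
```

Run:
```python
from h import *
go(PICK[2],.071,10.5)
```

```text
t 22.4 pos [ 0.5414 -0.3271  0.1925] down [ 0.  0. -1.] y [ 0.184 -0.983 -0.   ] dp cm [12.15  0.13 -0.03] twist 0.1 F [-0.   0.1  0.5] w 0.349 q [-0.64  0.51  0.19  1.25  0.    2.31]
```

>>> {"method": "apply_moves", "body": {"dp": [[3,0.1,0],[6,0.1,0],[8,0.1,0],[9.5,0.1,0],[10.8,0.1,0],[11.7,0.1,0],[12.1,0.1,0],[12.1,0.1,0],[12.1,0.1,0],[12.1,0.1,0],[12.1,0.1,0],[12.1,0.1,0],[12.1,0.1,0],[12.1,0.1,0],[12.1,0.1,0],[12.1,0.1,0]], "twist": [0,0,0,0,0,0,0,0,0,0,0,0,0,0,0,0], "jaw": [0.3,0.3,0.3,0.3,0.3,0.3,0.3,0.3,0.3,1,1,1,1,1,1,1]}}

```text
t: 24.4
tool_pos: [0.5419, -0.3289, 0.0719]
ee_rot: [2.126, 0.196, -2.124]
ft_force: [-0.8, 2.4, 5.2]
grip_width: 0.109
```

>>> {"method": "apply_moves", "body": {"dp": [[-0.5,0,0],[-1.5,0,0],[-3,0,0],[-4.5,0,0],[-6,0,0],[-7.5,0,0],[-9,0,0],[-10.5,0,0],[-11.5,0,0],[-12,0,0],[-12,0,0],[-12,0,0]], "twist": [0,0,0,0,0,0,0,0,0,0,0,0], "jaw": [1,1,1,1,1,1,1,1,1,1,1,1]}}

```text
t: 25.9
tool_pos: [0.5413, -0.3288, 0.1906]
ee_rot: [2.124, 0.197, -2.126]
ft_force: [-0.2, -0.3, -4.3]
grip_width: 0.108
```

Run:
```python
from h import *
go(PLACE[2],.192,10.1)
```

```text
t 25.9 pos [ 0.5413 -0.3288  0.1906] down [-0.001  0.001 -1.   ] y [ 0.183 -0.983 -0.001] dp cm [ -0.11 -29.15   1.09] twist 0.4 F [-0.2 -0.3 -4.3] w 0.108 q [-0.65  0.51  0.19  1.25 -0.    2.31]
```

>>> {"method": "apply_moves", "body": {"dp": [[-0.1,-1.5,0.1],[-0.1,-5,0.2],[-0.1,-9,0.4],[-0.1,-13,0.6],[-0.1,-17,0.7],[-0.1,-21,0.8],[-0.1,-25,1],[-0.1,-28,1.1],[-0.1,-29,1.1],[-0.1,-29.1,1.1],[-0.1,-29.1,1.1],[-0.1,-29.1,1.1],[-0.1,-29.1,1.1]], "twist": [0,0,0,0,0,0,0,0.4,0.4,0.4,0.4,0.4,0.4], "jaw": [1,1,1,1,1,1,1,1,1,1,1,1,1]}}

```text
t: 27.52
tool_pos: [0.4778, -0.0456, 0.1922]
ee_rot: [2.129, 0.187, -2.129]
ft_force: [0.9, 0.6, -3.3]
grip_width: 0.103
```

Run:
```python
from h import *
go(PLACE[2],.0722,10.1)
```

```text
t 27.525 pos [ 0.4778 -0.0456  0.1922] down [-0. -0. -1.] y [ 0.175 -0.985  0.   ] dp cm [12.   -0.15  0.02] twist -0.0 F [ 0.9  0.6 -3.3] w 0.103 q [-0.23  0.2  -0.26  1.11 -0.    2.74]
```

>>> {"method": "apply_moves", "body": {"dp": [[2,-0.1,0],[4,-0.1,0],[5.5,-0.1,0],[6.5,-0.1,0],[7.3,-0.1,0],[8,-0.1,0],[8.7,-0.1,0],[9.4,-0.1,0],[10.1,-0.1,0],[10.8,-0.1,0],[11.4,-0.1,0],[11.8,-0.1,0],[12,-0.1,0],[12,-0.1,0],[12,-0.1,0]], "twist": [0,0,0,0,0,0,0,0,0,0,0,0,0,0,0], "jaw": [1,1,1,1,1,1,1,1,1,1,1,1,1,1,1]}}

```text
t: 29.4
tool_pos: [0.4776, -0.044, 0.0725]
ee_rot: [2.129, 0.189, -2.128]
ft_force: [0.6, 0.1, -3.8]
grip_width: 0.108
```

>>> {"method": "apply_moves", "body": {"dp": [[0.05,0,0],[0.05,0,0],[0.05,0,0],[0.05,0,0],[0.05,0,0],[0.05,0,0],[0.05,0,0],[0.05,0,0],[-1,0,0],[-2.5,0,0],[-5,0,0],[-8,0,0],[-11,0,0],[-12,0,0],[-12,0,0]], "twist": [0,0,0,0,0,0,0,0,0,0,0,0,0,0,0], "jaw": [1,1,0.3,0.3,0.3,0.3,0.3,0.3,0.3,0.3,0.3,0.3,0.3,0.3,0.3]}}

```text
t: 31.28
tool_pos: [0.4779, -0.0441, 0.1928]
ee_rot: [2.13, 0.188, -2.127]
ft_force: [-0.8, 0.1, 0.3]
grip_width: 0.35
```

Run:
```python
from h import *
from workcell import r
s=r.snapshot("scene"); tops(s,(190,150,400,360),(.088,.112))
go(PICK[3],.192,10.5)
```

```text
[238. 198.] 203 ctr [474.8 -44.5] size [52.1 13.2] ang 9.4 z 0.0984
[249. 210.] 339 ctr [483. -90.] size [81.9 13.4] ang 10.5 z 0.0987
[262. 223.] 314 ctr [ 491. -135.] size [73.3 13.3] ang 8.1 z 0.0993
[350. 299.] 328 ctr [ 551.5 -372.7] size [63.  11.6] ang 10.2 z 0.1
t 31.325 pos [ 0.4772 -0.0439  0.1918] down [-0.  0. -1.] y [ 0.176 -0.984 -0.   ] dp cm [-2.000e-02  3.373e+01 -1.670e+00] twist -0.4 F [-0.1  0.4 -0.6] w 0.349 q [-0.22  0.2  -0.26  1.11 -0.    2.74]
```

Piece 3 is seated. Now piece 4.

>>> {"method": "apply_moves", "body": {"dp": [[0,2,-0.1],[0,6,-0.4],[0,11,-0.6],[0,16,-0.9],[0,21,-1.1],[0,26,-1.3],[0,30,-1.5],[0,33,-1.7],[0,33.7,-1.7],[0,33.7,-1.7],[0,33.7,-1.7],[0,33.7,-1.7]], "twist": [0,0,0,0,0,0,0,-0.4,-0.4,-0.4,-0.4,-0.4], "jaw": [0.3,0.3,0.3,0.3,0.3,0.3,0.3,0.3,0.3,0.3,0.3,0.3]}}

```text
t: 32.83
tool_pos: [0.5534, -0.3717, 0.1926]
ee_rot: [2.124, 0.197, -2.125]
ft_force: [-0.4, -0.6, 0.4]
grip_width: 0.353
```

Run:
```python
from h import *
go(PICK[3],.071,10.5)
```

```text
t 32.825 pos [ 0.5534 -0.3717  0.1926] down [-0.  0. -1.] y [ 0.184 -0.983 -0.   ] dp cm [12.16  0.12  0.07] twist 0.1 F [-0.4 -0.6  0.4] w 0.353 q [-0.69  0.58  0.31  1.3  -0.    2.27]
```

>>> {"method": "apply_moves", "body": {"dp": [[3,0.1,0],[6,0.1,0],[8,0.1,0],[9.5,0.1,0],[10.8,0.1,0],[11.7,0.1,0],[12.1,0.1,0],[12.1,0.1,0],[12.1,0.1,0],[12.1,0.1,0],[12.1,0.1,0],[12.1,0.1,0],[12.1,0.1,0],[12.1,0.1,0],[12.1,0.1,0],[12.1,0.1,0]], "twist": [0,0,0,0,0,0,0,0,0,0,0,0,0,0,0,0], "jaw": [0.3,0.3,0.3,0.3,0.3,0.3,0.3,0.3,0.3,1,1,1,1,1,1,1]}}

```text
t: 34.83
tool_pos: [0.5539, -0.3735, 0.0719]
ee_rot: [2.126, 0.196, -2.124]
ft_force: [-0.6, 2.9, 5.9]
grip_width: 0.105
```

>>> {"method": "apply_moves", "body": {"dp": [[-0.5,0,0],[-1.5,0,0],[-3,0,0],[-4.5,0,0],[-6,0,0],[-7.5,0,0],[-9,0,0],[-10.5,0,0],[-11.5,0,0],[-12,0,0],[-12,0,0],[-12,0,0]], "twist": [0,0,0,0,0,0,0,0,0,0,0,0], "jaw": [1,1,1,1,1,1,1,1,1,1,1,1]}}

```text
t: 36.33
tool_pos: [0.5533, -0.3734, 0.1906]
ee_rot: [2.125, 0.197, -2.126]
ft_force: [0.9, 0.3, -5.4]
grip_width: 0.107
```

Run:
```python
from h import *
go(PLACE[3],.192,10.1)
```

```text
t 36.325 pos [ 0.5533 -0.3734  0.1906] down [-0.001  0.001 -1.   ] y [ 0.183 -0.983 -0.001] dp cm [ -0.11 -38.36   1.42] twist 0.4 F [ 0.9  0.3 -5.4] w 0.107 q [-0.69  0.59  0.31  1.3  -0.    2.27]
```

>>> {"method": "apply_moves", "body": {"dp": [[-0.1,-1.5,0.1],[-0.1,-5,0.2],[-0.1,-10,0.4],[-0.1,-15,0.6],[-0.1,-20,0.8],[-0.1,-25,1],[-0.1,-30,1.2],[-0.1,-34,1.3],[-0.1,-37,1.4],[-0.1,-38.2,1.4],[-0.1,-38.3,1.4],[-0.1,-38.3,1.4],[-0.1,-38.3,1.4],[-0.1,-38.3,1.4]], "twist": [0,0,0,0,0,0,0,0,0.4,0.4,0.4,0.4,0.4,0.4], "jaw": [1,1,1,1,1,1,1,1,1,1,1,1,1,1]}}

```text
t: 38.08
tool_pos: [0.47, -0.0004, 0.1922]
ee_rot: [2.129, 0.187, -2.129]
ft_force: [-0.0, -0.4, -4.6]
grip_width: 0.106
```

Run:
```python
from h import *
go(PLACE[3],.0722,10.1)
```

```text
t 38.075 pos [ 4.700e-01 -4.000e-04  1.922e-01] down [-0. -0. -1.] y [ 0.175 -0.985  0.   ] dp cm [12.   -0.16  0.06] twist -0.0 F [-0.  -0.4 -4.6] w 0.106 q [-0.14  0.18 -0.29  1.1  -0.    2.83]
```

>>> {"method": "apply_moves", "body": {"dp": [[2,-0.1,0],[4,-0.1,0],[5.5,-0.1,0],[6.5,-0.1,0],[7.3,-0.1,0],[8,-0.1,0],[8.7,-0.1,0],[9.4,-0.1,0],[10.1,-0.1,0],[10.8,-0.1,0],[11.4,-0.1,0],[11.8,-0.1,0],[12,-0.1,0],[12,-0.1,0],[12,-0.1,0]], "twist": [0,0,0,0,0,0,0,0,0,0,0,0,0,0,0], "jaw": [1,1,1,1,1,1,1,1,1,1,1,1,1,1,1]}}

```text
t: 39.95
tool_pos: [0.4698, 0.0013, 0.0724]
ee_rot: [2.129, 0.189, -2.129]
ft_force: [-0.2, -0.1, -4.7]
grip_width: 0.106
```

>>> {"method": "apply_moves", "body": {"dp": [[0.05,0,0],[0.05,0,0],[0.05,0,0],[0.05,0,0],[0.05,0,0],[0.05,0,0],[0.05,0,0],[0.05,0,0],[-1,0,0],[-2.5,0,0],[-5,0,0],[-8,0,0],[-11,0,0],[-14,0,0],[-16,-2,0],[-17,-6,0],[-17,-10,0],[-17,-12,0],[-17,-12,0],[-17,-12,0]], "twist": [0,0,0,0,0,0,0,0,0,0,0,0,0,0,0,0,0,0,0,0], "jaw": [1,1,0.3,0.3,0.3,0.3,0.3,0.3,0.3,0.3,0.3,0.3,0.3,0.3,0.3,0.3,0.3,0.3,0.3,0.3]}}

```text
t: 42.45
tool_pos: [0.4487, 0.1189, 0.2426]
ee_rot: [2.129, 0.188, -2.128]
ft_force: [-1.0, 0.3, -0.2]
grip_width: 0.351
```

Run:
```python
from h import *
from workcell import r
s=r.snapshot("scene"); tops(s,(190,150,400,360),(.088,.112))
t=r.snapshot("top"); print("top"); tops(t,(190,240,330,350),(.088,.112))
a=cv2.resize(s["frame"][150:300,190:350,::-1],(400,375)); b=cv2.resize(t["frame"][200:350,190:350,::-1],(400,375))
cv2.imwrite("pics/fin.png",np.hstack([a,b]))
```

```text
[226. 187.] 230 ctr [466.5  -0. ] size [62.2 13.6] ang 9.3 z 0.098
[238. 198.] 204 ctr [475.2 -43.7] size [53.3 13.8] ang 10.4 z 0.0985
[249. 210.] 337 ctr [483.4 -89.4] size [83.5 13. ] ang 9.7 z 0.0989
[262. 223.] 308 ctr [ 491.8 -134.6] size [73.3 12.7] ang 8.3 z 0.0992
top
[264. 312.] 257 ctr [486.8 -90.5] size [81.5 10.4] ang 10.0 z 0.1007
[289. 309.] 219 ctr [ 494.7 -135.6] size [72.  10.1] ang 10.1 z 0.1007
[240. 316.] 173 ctr [478.4 -45.1] size [51.5 10.8] ang 9.5 z 0.1003
[216. 320.] 214 ctr [470.1   0.7] size [61.9 11.4] ang 9.5 z 0.1001
```

View pics/fin.png

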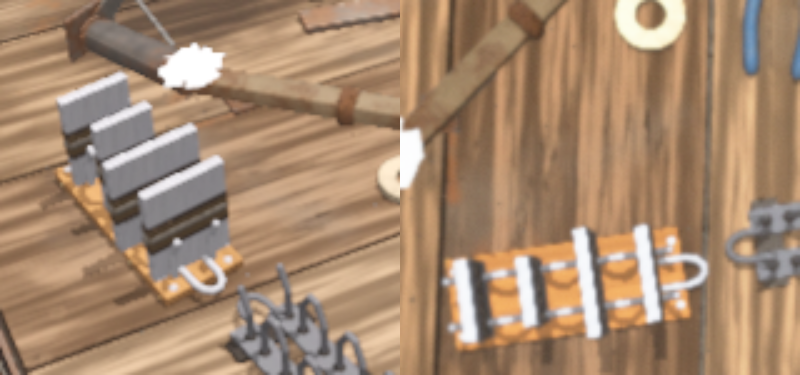

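All four pieces stand upright in the carrier as 72, 82, 52, 62 from the eye. They are within 2 mm of plan in the top camera, and the tools are untouched. Handing in.

```bash
python3 -c "
from workcell import r
print(r.finish_job())"
```

```text
the job is handed in; nothing more can be done
None
```

I moved all four pieces into the carrier, each keeping its place number from the lifting eye (72, 82, 52, 62 for places 1–4). I then handed the job in at about 43 s; it reports no verdict.

- **Position:** The top camera puts every piece within about 2 mm of its planned slot centre, in line to within about 1°.
- **Height:** Their tops read z ≈ 0.100 m, the same as they read in the cooling rack, so all are fully down.
- **Arm and tools:** The gripper is clear of everything. I saw no sign that any tool had moved, but I did not measure their positions again.
- **Disagreements:** The two cameras differ by about 3–4 mm in x. The spacing between the racks also came out about 10 mm shorter than the middle of the judged distance bands. Both are within tolerance.

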